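Sweep the marking jig, square up the door rails, mark and stack them

TASK

Pick up the scraper and sweep all the loose offcuts off the jig board with it (not with the fingers), then stand it back on its rubber mat, lying along the mat. Then, one rail at a time and the longest first: lay the rail on the jig board a little clear of the fence and the end stop, slide it fully home into the corner so that it lies flat against both, press the marker button right down to mark its end, and stack it squarely on the middle of the stacking board, the longest at the bottom. Leave the other things on the bench where they are.

Things in the scene. Friction and masses are not known exactly. Their poses are not given: they have to be found in the camera images.
- corner (a point): Corner of the fixed marking jig, on its white board's upper surface (30 mm above the bench), where the inner faces of fence and end stop meet. Free board: 130 mm along +x to the open far edge (away from the robot), 175 mm along +y to the open left edge. A rail that is home lies along y, its centre 22.5 mm along x and half its length along y.
- fence_mid (a point): Middle of the inner face of the jig's fence, at its top edge: an aluminium bar along the jig's y, 20 mm thick, on the board's robot side, only 7 mm high above the board, so a rail against it stands 13 mm proud and can be gripped across its width above the fence. Axes as the corner's.
- stop_mid (a point): Middle of the inner face of the jig's end stop, at its top edge: a dark steel block on the board's right end, 130 mm long along the jig's x, 45 mm thick, 35 mm high above the board. Axes as the corner's.
- marker_top (a point): Top of the round grey marker button (32 mm across) on top of the end stop, 58 mm above the board's surface when up. Pressed straight down it travels 7 mm against a spring that takes 5 N at full travel; it springs back when let go.
- marker (a joint): Travel of the marker button in m: 0 up, 0.007 fully down; more than 0.004 counts as pressed.
- rail_long_center (a point): Dark stained wooden rail, a plain flat bar 150 mm long (its x axis), 45 mm wide (its y), 20 mm thick (z), 105 g; this point is its centre, half-way up (10 mm above its underside). It starts flat on the bench to the robot's left, apart from the other rails. May be absent.
- rail_middle_center (a point): Dark stained wooden rail, a plain flat bar 120 mm long (its x axis), 45 mm wide (its y), 20 mm thick (z), 84 g; this point is its centre, half-way up (10 mm above its underside). It starts flat on the bench to the robot's left, apart from the other rails. May be absent.
- rail_short_center (a point): Dark stained wooden rail, a plain flat bar 90 mm long (its x axis), 45 mm wide (its y), 20 mm thick (z), 62 g; this point is its centre, half-way up (10 mm above its underside). It starts flat on the bench to the robot's left, apart from the other rails. May be absent.
- rail_long: The same long rail, at the middle of its underside.
- rail_middle: The same middle rail, at the middle of its underside.
- rail_short: The same short rail, at the middle of its underside.
- scraper_center (a point): Scraper block, 250 g: an aluminium foot 150 mm long (its x axis), 36 mm deep (y) and 14 mm high, with a wooden grip on its middle, 80 mm long (x), 22 mm thick (y), up to 52 mm above the underside; symmetric front and back. This point is on its middle axis, 25 mm above its underside. It starts on its mat, its length along the mat.
- scraper: The same scraper, at the middle of its underside.
- mat_top (a point): Middle of the top of the scraper's black rubber mat, 200 mm (its x) by 70 mm (y), 3 mm thick, fixed on the bench at the robot's right.
- pallet_top (a point): Middle of the top of the plywood stacking board, 190 mm (its x) by 85 mm (y), 12 mm thick, fixed on the bench between the jig and the mat. Rails are stacked along its x.
- chip0: Wooden offcut, 26 mm (x) by 18 mm (y) by 12 mm high, 12 g, lying loose on the jig board; origin at the middle of its underside. May be absent.
- chip1: Wooden offcut, 26 mm (x) by 18 mm (y) by 12 mm high, 12 g, lying loose on the jig board; origin at the middle of its underside. May be absent.
- chip2: Wooden offcut, 26 mm (x) by 18 mm (y) by 12 mm high, 12 g, lying loose on the jig board; origin at the middle of its underside. May be absent.
- chip3: Wooden offcut, 26 mm (x) by 18 mm (y) by 12 mm high, 12 g, lying loose on the jig board; origin at the middle of its underside. May be absent.
- glue: Glue bottle, 60 mm across, 190 mm high, standing at the far right; not part of the job.
- tape: Tape measure, 70 by 40 by 60 mm high, at the far left; not part of the job.
- driver: Screwdriver lying at the far right; not part of the job.
Not all that is in view belongs to the job. Leave any green or yellow look-alike of the rail_short alone.

How it is judged:
On the way, in this order (a step that is already met when the one before it is completed fails the run):
1. the scraper is set down on the jig board while there are offcuts on it (z of scraper_center in the frame of corner between 0.019 and 0.031 m and x of scraper_center in the frame of corner between 0 and 0.13 m and y of scraper_center in the frame of corner between 0 and 0.19 m), for 0.05 s.
2. all offcuts are off the jig board (z of each of chip0, chip1, chip2, chip3 in the frame of corner below -0.014 m), for 0.2 s.
3. the scraper stands on its mat again (horizontal distance between scraper_center and mat_top below 0.025 m and angle between scraper_center's own z axis and vertical below 0.1 rad and height (world z) of scraper_center below 0.034 m and angle between the x axis of scraper_center and the x axis of mat_top, either way round below 0.3 rad), for 0.1 s.
4. the long rail lies flat on the jig board, at least 4 mm clear of the fence and of the end stop (z of rail_long_center in the frame of corner between 0.007 and 0.013 m and x of rail_long_center in the frame of corner between 0.0265 and 0.12 m and y of rail_long_center in the frame of corner between 0.079 and 0.165 m), for 0.05 s.
5. the long rail is fully home against fence and end stop (2.5 mm, 0.03 rad) while the marker button is pressed more than 4 mm (z of rail_long_center in the frame of corner between 0.007 and 0.013 m and x of rail_long_center in the frame of corner between 0.02 and 0.025 m and y of rail_long_center in the frame of corner between 0.0725 and 0.0775 m and angle between the x axis of rail_long_center and the y axis of corner, either way round below 0.03 rad and z of rail_long_center in the frame of marker_top above -0.044 m), for 0.05 s.
6. the middle rail lies flat on the jig board, at least 4 mm clear of the fence and of the end stop (z of rail_middle_center in the frame of corner between 0.007 and 0.013 m and x of rail_middle_center in the frame of corner between 0.0265 and 0.12 m and y of rail_middle_center in the frame of corner between 0.064 and 0.165 m), for 0.05 s.
7. the middle rail is fully home against fence and end stop (2.5 mm, 0.03 rad) while the marker button is pressed more than 4 mm (z of rail_middle_center in the frame of corner between 0.007 and 0.013 m and x of rail_middle_center in the frame of corner between 0.02 and 0.025 m and y of rail_middle_center in the frame of corner between 0.0575 and 0.0625 m and angle between the x axis of rail_middle_center and the y axis of corner, either way round below 0.03 rad and z of rail_middle_center in the frame of marker_top above -0.044 m), for 0.05 s.
8. the short rail lies flat on the jig board, at least 4 mm clear of the fence and of the end stop (z of rail_short_center in the frame of corner between 0.007 and 0.013 m and x of rail_short_center in the frame of corner between 0.0265 and 0.12 m and y of rail_short_center in the frame of corner between 0.049 and 0.165 m), for 0.05 s.
9. the short rail is fully home against fence and end stop (2.5 mm, 0.03 rad) while the marker button is pressed more than 4 mm (z of rail_short_center in the frame of corner between 0.007 and 0.013 m and x of rail_short_center in the frame of corner between 0.02 and 0.025 m and y of rail_short_center in the frame of corner between 0.0425 and 0.0475 m and angle between the x axis of rail_short_center and the y axis of corner, either way round below 0.03 rad and z of rail_short_center in the frame of marker_top above -0.044 m), for 0.05 s.
At the end, for the whole second after the job is handed in: Offcuts off the board (14 mm or more below its surface); each rail flat in the pile, within 12 mm of the stacking board's middle and 0.12 rad of its length, longer below shorter; scraper upright on its mat, within 25 mm and 0.3 rad; button up; all at rest (all of step 2 and all of step 3 and horizontal distance between each of rail_long_center, rail_middle_center, rail_short_center and pallet_top below 0.012 m and angle between the x axis of each of rail_long_center, rail_middle_center, rail_short_center and the x axis of pallet_top, either way round below 0.12 rad and angle between each of rail_long_center, rail_middle_center, rail_short_center's own z axis and vertical below 0.08 rad and z of each of rail_long_center, rail_middle_center, rail_short_center in the frame of pallet_top below 0.06 m and linear speed of each of rail_long, rail_middle, rail_short, scraper below 0.02 m/s and z of each of rail_middle_center, rail_short_center in the frame of rail_long_center above 0.015 m and z of rail_short_center in the frame of rail_middle_center above 0.015 m and value of joint marker below 0.002 m); the robot touches nothing.
It fails at once if the fingers push an offcut (contact force between the fingers and chip0 above 1 N or contact force between the fingers and chip1 above 1 N or contact force between the fingers and chip2 above 1 N or contact force between the fingers and chip3 above 1 N).
It fails at once if a bystander is moved more than 40 mm (distance of any of glue, tape, driver from where it was at the start of the episode above 0.04 m).
Of rail_long, rail_middle, rail_short only 1 to 2 are there at a start; the rules pass over those that are not, and their reading is None.
Of chip0, chip1, chip2, chip3 only 2 to 4 are there at a start; the rules pass over those that are not, and their reading is None.
At some moment in a run one of rail_long, rail_middle, rail_short, scraper may be knocked a few centimetres aside while the robot is not near it.
Once in a run the grip may slacken for a moment while it holds something.
It also fails if it takes over 210 s, if anything falls off the work surface, if the arm or the gripper's body presses on something with over 40 N, if the wrist force passes 120 N, or if a joint passes its speed limit or range.

ROBOT

A 6-joint arm with a two-finger parallel gripper is mounted at the origin on the work surface. World frame = base frame: x ahead of the robot, y to its left, z up, the work surface at z = 0. Lengths are in m, angles in rad, forces in N, time in s.
With the tool pointing down it reaches from about 0.35 to 0.975 m from the base axis. Payload 4.9 kg.
Tool frame: the origin (TCP) lies midway between the tips of the shut fingers; the grasp point (between the pads) lies 19 mm behind it; z points along the fingers, y is the line along which they close (so a half turn about z gives the same grasp; the last joint's range is limited). The gripper opens to 85 mm and grips with 20 to 120 N. Pads are 22 mm wide; open, the fingers measure 114 mm over their backs; the gripper's body (76 mm by 85 mm) begins 54 mm behind the grasp point. The pads swing forward as they close: fully open they stand 13 mm farther back than shut.
Start: joints at [0.996, 0.053, 1.613, -0, 1.476, -0.119], TCP at [0.275, 0.561, 0.231] pointing down, gripper open.
Joint ranges: [-3.01, 3.01], [-1.01, 2.22], [0.06, 2.58], [-1.02, 4.17], [0.09, 2.62], [-3.14, 3.14]. Speed limits (rad/s): [2.57, 2.57, 3.14, 3.14, 3.14, 3.14].

INTERFACE

Orientations are given as a rotation vector (axis times angle).
In Python, from station import ctrl, optics, job gives the robot as it stands.
- The arm moves only by the shell command python3 -m jog 'ROWS' [OPENING] [FORCE]. ROWS is JSON, a list of rows, each a list of 2 entries, a list of its own where there are three numbers: the shift along the tool's x, y, z in m, then the turn, a rotation vector about the tool's x, y, z in rad. A call has 1 to 5 rows; each row is the pose to reach, as a shift and turn from the pose commanded when the call began, along the tool's axes at that moment; what a row does not reach only later rows make up. A row lasts 1/10 s, in which the tool goes at most 50 mm and 8.59 degrees, less where a joint would pass 70% of its speed; a pose out of reach is approached as far as the arm can. A call with a gripper value outside its range is refused whole. OPENING is the opening, from 0 (shut) to 1 (fully open), set as the call begins (- or left out, the last holds). The fingers move at their own pace and stop on an object; FORCE is the grip in N (left out, the last holds). Time passes only in rows, so rows that repeat a pose let the fingers close. It gives the time, the measured TCP pose, the force, the opening and the grip force at its end, in the units of the state.
- ctrl.get_obs(): the state, without advancing time (a new reading comes with each control period).
- optics.get_image(name): name is "scene" or "side" or "wrist"; returns a dict with "image" (400x640x3 uint8, blue, green, red), "fx", "fy", "cx", "cy" (pixels), "rvec" (rotation vector, rad) and "tvec" (3), from world to camera coordinates, as OpenCV has them; the wrist camera has in their place "mount" (4x4, takes a point from camera to tool coordinates, whose origin is the TCP and whose axes are the flange's). Camera axes: x right, y down, z forward; pixel columns grow to the right and rows downward; lengths in m; the calibration is good to about 2 mm. The wrist camera is an equidistant fisheye: a pixel r from the principal point sees the ray r / f radians off the axis. A picture is of the moment at which its call begins: read the wrist's pose just before it. There is no depth.
- job.finish_job(): hands the job in; it is judged then, once.
The state is a dict: "t": time; "q": joint angles; "dq": joint speeds; "effort": joint torques, N m; "tool_pos": TCP position; "tool_rot": TCP orientation; "contact_force": force on the tool from outside, world axes, zero at the start; "wrist_torque": the same for the moment, N m; "opening": finger opening in m; "grip_force": force on a finger pad.
Only numpy, scipy, OpenCV 4.12 (cv2) and the standard library are available. Lean on these libraries where they do the work, as an engineer would, in place of code of your own. Each camera call takes 0.05 s, during which the arm holds its last target. There are 200 camera calls.

## Working session

There is one attempt and no reset: what is moved stays moved. The work goes in short steps, Python scripts to look and compute and a shell command to move; the robot and the scene stay as the last step left them, time stands still between calls to the robot, and variables do not carry over. Pictures are saved under pics/ and viewed, at most 14 in all, crops included, and the job is handed in when it is done.

```bash
ls; mkdir -p pics; python3 - <<'E'
from station import ctrl, optics
import cv2
o=ctrl.get_obs(); print(o)
a=optics.get_image("scene"); b=optics.get_image("side")
for n,i in (("scene",a),("side",b)):
    cv2.imwrite(f"pics/{n}0.png",i["image"]); print({k:v for k,v in i.items() if k!="image"})
E
```

```text
pics
{'t': 0.0, 'q': array([ 9.95982785e-01,  5.33641007e-02,  1.61430861e+00,  3.12723237e-06,
        1.47602146e+00, -1.18963800e-01]), 'dq': array([ 1.04165935e-03,  1.93255549e-04,  8.84833616e-04, -6.42144247e-04,
       -9.92461985e-05,  1.20357257e-04]), 'effort': array([-1.57192455e-03, -3.93668139e+01, -3.70175278e+01, -7.51061089e-05,
        6.63031722e-03,  1.38969924e-05]), 'tool_pos': array([0.2747716 , 0.56065312, 0.23004982]), 'tool_rot': array([-0.70970145, -3.05964241,  0.00310205]), 'contact_force': array([0.01944475, 0.14955191, 0.00196042]), 'wrist_torque': array([-0.03173391, -0.01481497, -0.03454803]), 'grip_force': 0.0, 'opening': 0.08557901909572779}
{'fx': 438.99515663789265, 'fy': 438.99515663789265, 'cx': 321.21649058360487, 'cy': 195.7750863520979, 'rvec': array([ 1.46248772,  2.03072921, -0.92732295]), 'tvec': array([ 0.21257305, -0.26250115,  1.67485373])}
{'fx': 364.94070521004295, 'fy': 364.94070521004295, 'cx': 323.7737545013533, 'cy': 205.1556008360457, 'rvec': array([ 2.11621451, -0.53710482,  0.25229381]), 'tvec': array([-0.48725409,  0.20191305,  1.1096476 ])}
```

View pics/scene0.png

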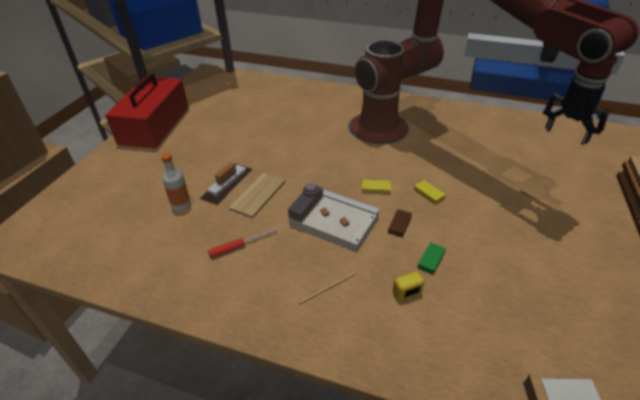

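View pics/side0.png

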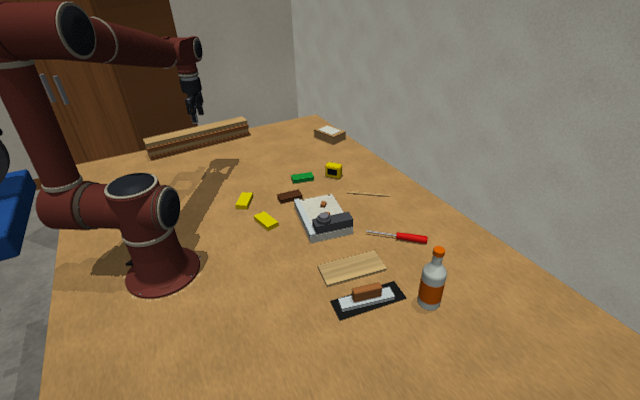

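The scene picture shows the scraper on its mat at (227,180), the stacking board at (258,194), and the jig at (335,217) with two offcuts at (324,212) and (345,221). There is one dark rail at (400,222). The yellow blocks at (377,186) and (430,191) and the green one at (432,257) are look-alikes.

```bash
cat > h.py <<'E'
from station import ctrl, optics
import cv2, numpy as np
from scipy.spatial.transform import Rotation as R
def tool():
    o=ctrl.get_obs(); return o, R.from_rotvec(o["tool_rot"]), np.array(o["tool_pos"])
def img(name,save=None):
    o,r,p=tool(); i=optics.get_image(name); i["r"],i["p"]=r,p
    if save: cv2.imwrite("pics/"+save+".png",i["image"])
    return i
def w2p(i,P):
    P=np.atleast_2d(P).astype(float)
    if "rvec" in i:
        c=P@R.from_rotvec(i["rvec"]).as_matrix().T+i["tvec"]
        return np.c_[i["fx"]*c[:,0]/c[:,2]+i["cx"], i["fy"]*c[:,1]/c[:,2]+i["cy"]]
    M=np.array(i["mount"]); t=(P-i["p"])@i["r"].as_matrix(); c=(t-M[:3,3])@M[:3,:3]
    rr=np.hypot(c[:,0],c[:,1])+1e-12; th=np.arctan2(rr,c[:,2])
    return np.c_[i["fx"]*th*c[:,0]/rr+i["cx"], i["fy"]*th*c[:,1]/rr+i["cy"]]
def p2w(i,uv,z):
    uv=np.atleast_2d(uv).astype(float); x=(uv-[i["cx"],i["cy"]])/[i["fx"],i["fy"]]
    if "rvec" in i:
        M=R.from_rotvec(i["rvec"]).as_matrix(); o=-M.T@i["tvec"]; d=np.c_[x,np.ones(len(x))]@M
    else:
        th=np.hypot(x[:,0],x[:,1])+1e-12; c=np.c_[x*(np.sin(th)/th)[:,None],np.cos(th)]
        M=np.array(i["mount"]); d=c@M[:3,:3].T@i["r"].as_matrix().T; o=i["r"].apply(M[:3,3])+i["p"]
    s=(np.broadcast_to(z,len(d))-o[2])/d[:,2]; return o+d*s[:,None]
def top(i,x0,x1,y0,y1,z,k=1000):
    """orthorectified view of plane z: rows = x decreasing (far at top), cols = y decreasing (left at left)"""
    xs=np.arange(x1,x0,-1/k); ys=np.arange(y1,y0,-1/k); Y,X=np.meshgrid(ys,xs)
    uv=w2p(i,np.c_[X.ravel(),Y.ravel(),np.full(X.size,z)]).astype(np.float32).reshape(*X.shape,2)
    return cv2.remap(i["image"],uv,None,cv2.INTER_CUBIC)
E
python3 - <<'E'
from h import *
a=img("scene"); w=img("wrist","w0"); b=img("side")
print({k:w[k] for k in ("fx","cx","cy","mount")})
for u in [(377,186),(430,191),(432,257),(400,222),(324,212),(345,221),(310,190),(258,194),(227,183),(408,286),(177,205),(240,245)]: print(u,p2w(a,u,0.02).round(3))
t=top(a,0.25,0.85,-0.5,0.3,0.0,1000)
cv2.imwrite("pics/top0.png",t)
E
```

```text
{'fx': 309.70691628693146, 'cx': 316.83755281652924, 'cy': 202.0226862966475, 'mount': array([[-9.38819177e-04, -9.54311187e-01, -2.98813114e-01,
         7.70065360e-02],
       [ 9.99999475e-01, -1.01830568e-03,  1.10309137e-04,
         3.99789279e-04],
       [-4.09552334e-04, -2.98812853e-01,  9.54311642e-01,
        -1.42294508e-01],
       [ 0.00000000e+00,  0.00000000e+00,  0.00000000e+00,
         1.00000000e+00]])}
(377, 186) [[0.364 0.085 0.02 ]]
(430, 191) [[0.337 0.247 0.02 ]]
(432, 257) [[0.603 0.291 0.02 ]]
(400, 222) [[0.5   0.185 0.02 ]]
(324, 212) [[ 0.528 -0.036  0.02 ]]
(345, 221) [[0.545 0.034 0.02 ]]
(310, 190) [[ 0.447 -0.109  0.02 ]]
(258, 194) [[ 0.515 -0.256  0.02 ]]
(227, 183) [[ 0.497 -0.373  0.02 ]]
(408, 286) [[0.717 0.248 0.02 ]]
(177, 205) [[ 0.637 -0.469  0.02 ]]
(240, 245) [[ 0.724 -0.213  0.02 ]]
```

View pics/top0.png

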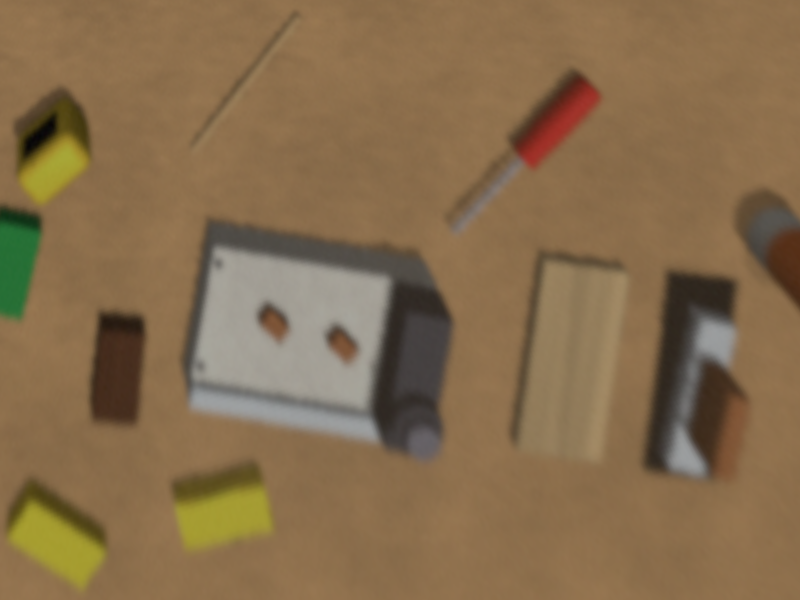

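The top view, about 1 mm per pixel, shows one dark rail at (118,370) in the z=0 frame. It measures about 90 x 45 mm, so it is the short one. The green block at (15,265) and the yellow ones at (57,535) and (222,510) are the look-alikes, since the rail is described as dark stained. There are two offcuts, at (273,322) and (343,345). I'll now move the wrist camera over the bench for finer measurement.

```bash
cat >> h.py <<'E'
def plan(x,y,z,yaw):
    """tool-axis shift and turn to a tool-down pose, tool x at yaw (deg)"""
    o,r,p=tool(); c,s=np.cos(np.radians(yaw)),np.sin(np.radians(yaw))
    g=R.from_matrix(np.array([[c,s,0],[s,-c,0],[0,0,-1]]))
    print("at",p.round(4),"tool x yaw",np.degrees(np.arctan2(*r.as_matrix()[[1,0],0])).round(2),"F",o["contact_force"].round(1),"grip",round(o["grip_force"],1),"open",round(o["opening"],4),"t",round(o["t"],2))
    print("shift",r.inv().apply(np.array([x,y,z])-p).round(4),"turn",(r.inv()*g).as_rotvec().round(4))
E
python3 -c "
from h import *
plan(.5,-.05,.35,90)"
```

```text
at [0.2749 0.561  0.2307] tool x yaw 153.89 F [ 0.4 -0.2  0.2] grip 0.0 open 0.0851 t 0.25
shift [-0.471  -0.4496 -0.1189] turn [-9.000e-04  4.000e-04  1.115e+00]
```

```bash
python3 -m jog '[[[-0.471,-0.45,-0.119],[0,0,1.115]],[[-0.471,-0.45,-0.119],[0,0,1.115]],[[-0.471,-0.45,-0.119],[0,0,1.115]],[[-0.471,-0.45,-0.119],[0,0,1.115]],[[-0.471,-0.45,-0.119],[0,0,1.115]]]' 1; python3 -c "
from h import *
plan(.5,-.05,.35,90)"
```

```text
t: 0.75
tool_pos: [0.3601, 0.3286, 0.2765]
tool_rot: [1.788, 2.583, 0.0]
contact_force: [1.3, -0.1, 0.6]
opening: 0.0856
grip_force: 0.0
at [0.3601 0.3286 0.2765] tool x yaw 110.6 F [ 1.3 -0.1  0.6] grip 0.0 open 0.0856 t 0.75
shift [-0.4036 -0.0023 -0.0734] turn [0.0004 0.     0.3595]
```

```bash
python3 -m jog '[[[-0.25,0,-0.073],[0,0,0.33]],[[-0.25,0,-0.073],[0,0,0.33]],[[-0.25,0,-0.073],[0,0,0.33]],[[-0.25,0,-0.073],[0,0,0.33]],[[-0.25,0,-0.073],[0,0,0.33]]]' >/dev/null;  python3 -m jog '[[[-0.14,0.04,0],[0,0,0]],[[-0.14,0.04,0],[0,0,0]],[[-0.14,0.04,0],[0,0,0]],[[-0.14,0.04,0],[0,0,0]],[[-0.14,0.04,0],[0,0,0]]]'>/dev/null; python3 - <<'E'
from h import *
plan(.5,-.05,.35,90)
i=img("wrist","w1"); np.save("w1.npy",i,allow_pickle=True)
cv2.imwrite("pics/top1.png",top(i,0.3,0.75,-0.48,0.3,0.03,1000))
E
```

```text
at [ 0.4905 -0.0332  0.3459] tool x yaw 91.87 F [-0.5  0.2 -0.3] grip 0.0 open 0.0852 t 1.75
shift [-0.0171  0.009  -0.0041] turn [-0.0008 -0.0006  0.0326]
```

View pics/top1.png

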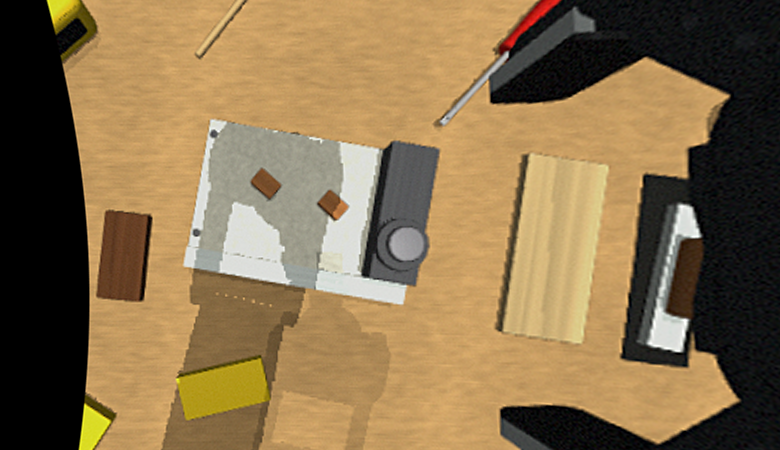

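The orthorectified wrist view gives:
- Board corners: (212,121) and (381,150).
- Fence: along the bottom edge, with its top at y≈250–300.
- Button: (406,243).
- Stacking board: (527,152) to (583,343).
- Mat: left edge from (645,175) to (622,358).
- Dark rail: (124,255).
- Offcuts: (265,183) and (334,205).
- A pale patch at (331,261) that I need to check.

```bash
python3 - <<'E'
from h import *
i=np.load("w1.npy",allow_pickle=True).item()
t=top(i,0.42,0.64,-0.16,0.13,0.03,2700)
cv2.imwrite("pics/top2.png",t)
E
```

```text
(no output)
```

View pics/top2.png

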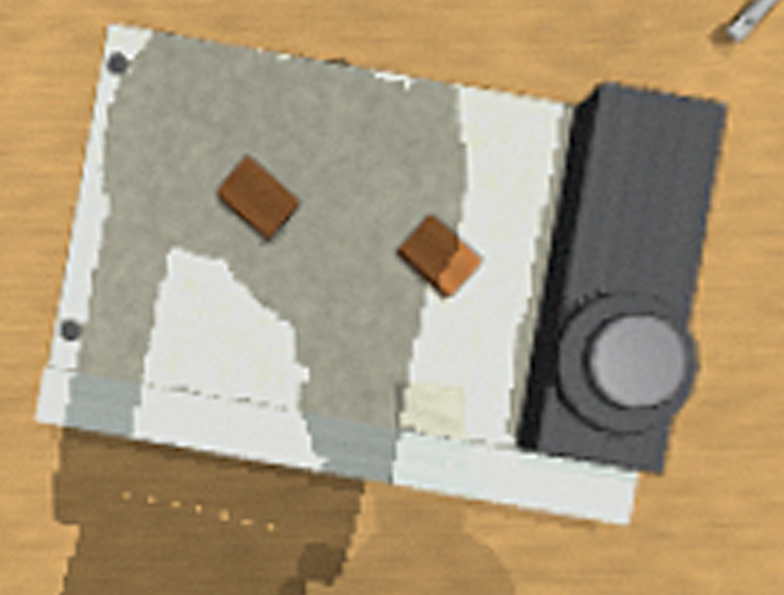

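The crop confirms two offcuts, at (258,198) and (440,255). It also shows a pale patch at (435,408) against the fence, about 24 x 20 mm. I'll check that patch in the other two cameras before sweeping.

```bash
python3 - <<'E'
from h import *
out=[]
for n in("scene","side"):
    i=img(n); P=[.489,-.031,.03]; u=w2p(i,P)[0]; print(n,u)
    c=i["image"][int(u[1])-25:int(u[1])+25,int(u[0])-33:int(u[0])+33]
    out.append(cv2.resize(c,(396,300),interpolation=cv2.INTER_CUBIC))
cv2.imwrite("pics/chk.png",np.hstack(out))
E
```

```text
scene [329.56272745 201.35807924]
side [311.81609356 221.27438399]
```

View pics/chk.png

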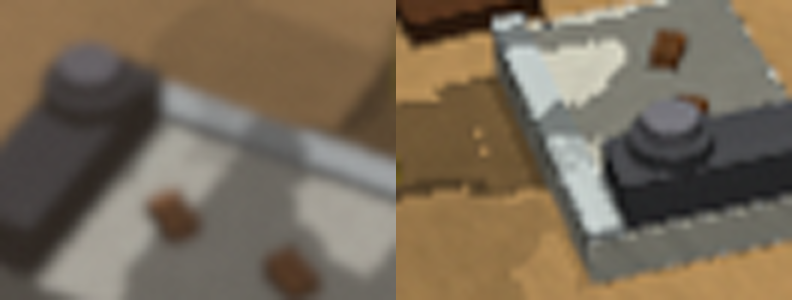

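No patch appears in either view: at (198,150) in the left half there is only a shadow edge on bare board. So there are two offcuts. Next I'll fit the geometry.

```bash
cat >> h.py <<'E'
from scipy.optimize import least_squares
def fit(i,uv,P,x0):
    """pose (x,y,yaw) of model points P (z=world height) seen at uv"""
    P=np.array(P,float); uv=np.array(uv,float)
    def W(v): c,s=np.cos(v[2]),np.sin(v[2]); return np.c_[v[0]+c*P[:,0]-s*P[:,1], v[1]+s*P[:,0]+c*P[:,1], P[:,2]]
    r=least_squares(lambda v:(w2p(i,W(v))-uv).ravel(),x0,loss="soft_l1",x_scale=[.01,.01,.1])
    print("pose",r.x[:2].round(4),"yaw deg",np.degrees(r.x[2]).round(2),"err px",np.hypot(*(w2p(i,W(r.x))-uv).T).round(1)); return r.x
def un(i,c,x1,y1,z,k): # pixels of a top() picture -> pixels of the source image
    c=np.array(c,float); return w2p(i,np.c_[x1-c[:,1]/k,y1-c[:,0]/k,np.full(len(c),z)])
E
python3 - <<'E'
from h import *
i=np.load("w1.npy",allow_pickle=True).item()
J=un(i,[(108,25),(572,103),(604,84),(726,103),(663,473),(36,422),(630,524)],.64,.13,.03,2700)
j=fit(i,J,[(.13,.175,.03),(.13,0,.03),(.13,0,.065),(.13,-.045,.065),(0,-.045,.065),(-.02,.175,.037),(-.02,-.045,.037)],[.48,-.07,-.16])
np.save("jig.npy",j)
c,s=np.cos(j[2]),np.sin(j[2])
inv=lambda p:((p-j[:2])@np.array([[c,-s],[s,c]])).round(4)
b=p2w(i,un(i,[(641,361)],.64,.13,.03,2700),.088)[:,:2]; print("button",b.round(4),inv(b))
ch=p2w(i,un(i,[(250,156),(299,202),(267,242),(219,193),(432,214),(482,258),(447,296),(398,250)],.64,.13,.03,2700),.042)[:,:2]; print("chips in jig",inv(ch).tolist())
p=fit(i,un(i,[(527,152),(608,163),(583,343),(500,331)],.75,.3,.03,1000),[(.095,.0425,.012),(.095,-.0425,.012),(-.095,-.0425,.012),(-.095,.0425,.012)],[.5,-.25,-.13])
m=fit(i,un(i,[(645,175),(622,358),(687,366)],.75,.3,.03,1000),[(.1,.035,.003),(-.1,.035,.003),(-.1,-.035,.003)],[.48,-.37,-.13])
r=fit(i,un(i,[(106,210),(152,214),(143,300),(97,296)],.75,.3,.03,1000),[(.045,.0225,.02),(.045,-.0225,.02),(-.045,-.0225,.02),(-.045,.0225,.02)],[.5,.18,-.1])
plan(m[0],m[1],.25,np.degrees(m[2]))
E
```

```text
pose [ 0.4733 -0.0599] yaw deg -9.83 err px [0.4 0.3 1.4 1.  0.8 0.3 0.4]
button [[ 0.504  -0.0883]] [[ 0.035  -0.0227]]
chips in jig [[0.0882, 0.1142], [0.0749, 0.094], [0.0587, 0.1029], [0.0732, 0.123], [0.0788, 0.046], [0.0662, 0.0255], [0.0506, 0.0356], [0.0639, 0.0558]]
pose [ 0.5034 -0.2662] yaw deg -8.26 err px [0.6 0.2 0.6 0.6]
pose [ 0.4803 -0.3906] yaw deg -7.06 err px [1.8 0.5 0.5]
pose [0.4952 0.1783] yaw deg -5.76 err px [1.  0.8 0.9 0.8]
at [ 0.4903 -0.0313  0.3464] tool x yaw 92.09 F [ 0.4  0.1 -0.5] grip 0.0 open 0.0852 t 1.9
shift [-0.3587 -0.0232  0.0963] turn [-0.0000e+00 -3.0000e-04  1.7306e+00]
```

```bash
python3 -m jog '[[[-0.24,-0.02,0.06],[0,0,-0.7]],[[-0.24,-0.02,0.06],[0,0,-0.7]],[[-0.24,-0.02,0.06],[0,0,-0.7]],[[-0.24,-0.02,0.06],[0,0,-0.7]],[[-0.24,-0.02,0.06],[0,0,-0.7]]]' >/dev/null; python3 -c "
from h import *
plan(.480,-.391,.26,173)"
```

```text
at [ 0.4802 -0.2556  0.2908] tool x yaw 132.1 F [ 0.7 -0.3 -0.4] grip 0.0 open 0.0852 t 2.4
shift [-0.1003 -0.091   0.0308] turn [ 1.000e-04  1.400e-03 -7.139e-01]
```

```bash
python3 -m jog '[[[-0.09,-0.09,0.03],[0,0,-0.71]],[[-0.09,-0.09,0.03],[0,0,-0.71]],[[-0.09,-0.09,0.03],[0,0,-0.71]],[[-0.09,-0.09,0.03],[0,0,-0.71]],[[-0.09,-0.09,0.03],[0,0,-0.71]]]' >/dev/null; python3 - <<'E'
from h import *
plan(.48,-.391,.26,173)
i=img("wrist"); np.save("w2.npy",i,allow_pickle=True)
cv2.imwrite("pics/top3.png",top(i,0.36,0.63,-0.5,-0.2,0.003,2500))
E
```

```text
at [ 0.4728 -0.3821  0.26  ] tool x yaw 172.61 F [-0.7 -0.1  1. ] grip 0.0 open 0.0854 t 2.9
shift [-0.0083 -0.0079  0.    ] turn [ 0.0009 -0.0008 -0.0068]
```

View pics/top3.png

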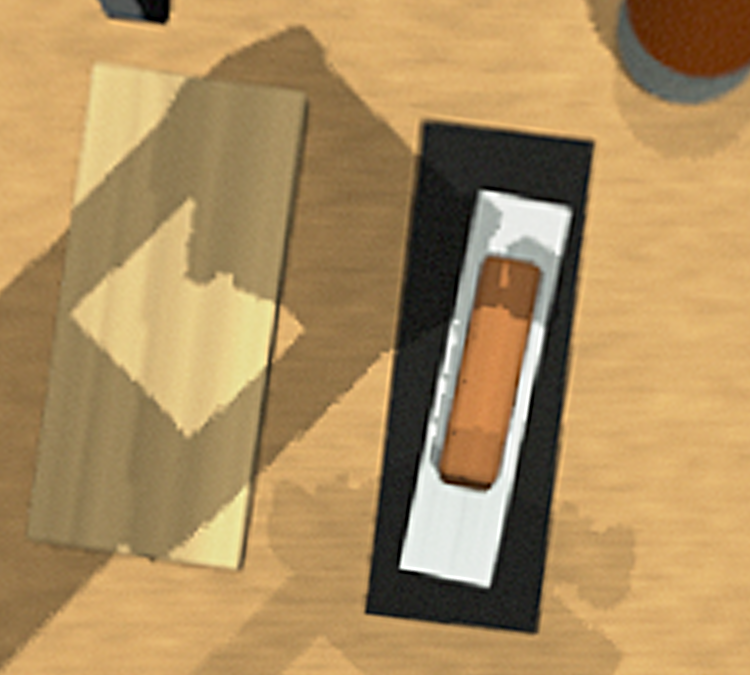

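The view shows the whole mat, with corners at (422,120), (594,141), (537,633) and (366,613). The scraper foot runs from (480,190) to (490,587), the wooden grip is centred near (490,370), and all of the stacking board is visible.

```bash
python3 - <<'E'
from h import *
i=np.load("w2.npy",allow_pickle=True).item()
u=lambda c:un(i,c,.63,-.2,.003,2500)
B=lambda a,b,z:[(a/2,b/2,z),(a/2,-b/2,z),(-a/2,-b/2,z),(-a/2,b/2,z)]
m=fit(i,u([(422,120),(594,141),(537,633),(366,613)]),B(.2,.07,.003),[.48,-.39,-.13])
f=fit(i,u([(480,190),(573,208),(490,587),(399,570)]),B(.15,.036,.017),[.48,-.39,-.13])
g=fit(i,u([(486,256),(540,265),(493,489),(440,482)]),B(.08,.022,.055),[.48,-.39,-.13])
p=fit(i,u([(95,63),(306,96),(241,570),(28,541)]),B(.19,.085,.012),[.5,-.26,-.13])
np.save("mat.npy",m);np.save("pal.npy",p)
plan(f[0],f[1],.12,180+np.degrees(f[2]))
E
```

```text
pose [ 0.4795 -0.3919] yaw deg -6.57 err px [0.6 0.9 0.6 0.7]
pose [ 0.4718 -0.3934] yaw deg -12.12 err px [0.3 0.4 0.5 0.3]
pose [ 0.4698 -0.3928] yaw deg -10.99 err px [1.6 0.9 2.1 1.1]
pose [ 0.501  -0.2693] yaw deg -7.89 err px [0.6 1.5 0.7 0.6]
at [ 0.473  -0.3816  0.2604] tool x yaw 172.78 F [-0.3  0.4  0.8] grip 0.0 open 0.0853 t 2.95
shift [-0.0003 -0.0119  0.1404] turn [ 0.0005 -0.0004  0.0855]
```

```bash
python3 -m jog '[[[0,-0.012,0.14],[0,0,0.085]],[[0,-0.012,0.14],[0,0,0.085]],[[0,-0.012,0.14],[0,0,0.085]],[[0,-0.012,0.14],[0,0,0.085]],[[0,-0.012,0.14],[0,0,0.085]]]' 1 60 >/dev/null; python3 -c "
from h import *
plan(.471,-.393,.024,168.2)"
```

```text
at [ 0.4714 -0.3934  0.1211] tool x yaw 167.43 F [ 0.3 -0.9  0.7] grip 0.0 open 0.0855 t 3.45
shift [0.0004 0.0002 0.0971] turn [ 0.0005 -0.0004 -0.0134]
```

```bash
python3 -m jog '[[[0,0,0.04],[0,0,-0.01]],[[0,0,0.075],[0,0,-0.01]],[[0,0,0.097],[0,0,-0.01]],[[0,0,0.097],[0,0,-0.01]],[[0,0,0.097],[0,0,-0.01]]]' && python3 -m jog '[[[0,0,0],[0,0,0]],[[0,0,0],[0,0,0]],[[0,0,0],[0,0,0]],[[0,0,0],[0,0,0]],[[0,0,0],[0,0,0]]]' 0 80 && python3 -m jog '[[[0,0,0],[0,0,0]],[[0,0,0],[0,0,0]],[[0,0,0],[0,0,0]],[[0,0,0],[0,0,0]],[[0,0,0],[0,0,0]]]'
```

```text
t: 3.95
tool_pos: [0.4727, -0.3958, 0.0271]
tool_rot: [0.328, 3.121, -0.005]
contact_force: [-0.6, -0.3, 0.1]
opening: 0.085
grip_force: 0.0
t: 4.45
tool_pos: [0.4712, -0.3949, 0.0246]
tool_rot: [0.329, 3.123, -0.002]
contact_force: [-0.0, -0.5, -1.7]
opening: 0.0208
grip_force: 78.4
t: 4.95
tool_pos: [0.4712, -0.3949, 0.0245]
tool_rot: [0.329, 3.123, -0.001]
contact_force: [-0.1, -0.6, 4.6]
opening: 0.0206
grip_force: 79.4
```

```bash
python3 -m jog '[[[0,0,-0.04],[0,0,0]],[[0,0,-0.08],[0,0,0]],[[0,0,-0.13],[0,0,0]],[[0,0,-0.13],[0,0,0]],[[0,0,-0.13],[0,0,0]]]' && cat >> h.py <<'E'
def jw(x,y):
    j=np.load("jig.npy"); c,s=np.cos(j[2]),np.sin(j[2]); return j[0]+c*x-s*y, j[1]+s*x+c*y
def inj():
    j=np.load("jig.npy"); p=tool()[2]; c,s=np.cos(j[2]),np.sin(j[2]); d=p[:2]-j[:2]; print("in jig",round(c*d[0]+s*d[1],4),round(-s*d[0]+c*d[1],4),round(p[2]-.03,4))
E
python3 -c "
from h import *
print(jw(.021,.08))
plan(*jw(.021,.08),.155,80.2)"
```

```text
t: 5.45
tool_pos: [0.4709, -0.3945, 0.1542]
tool_rot: [0.329, 3.123, -0.001]
contact_force: [-0.7, 0.8, -2.9]
opening: 0.0207
grip_force: 79.2
(np.float64(0.5076853584632431), np.float64(0.015332684227468793))
at [ 0.4709 -0.3945  0.1542] tool x yaw 167.98 F [-0.7  0.8 -2.9] grip 79.2 open 0.0207 t 5.45
shift [ 0.0494  0.4085 -0.0012] turn [2.000e-04 1.300e-03 1.532e+00]
```

```bash
python3 -m jog '[[[0.025,0.21,0],[0,0,0.74]],[[0.025,0.21,0],[0,0,0.74]],[[0.025,0.21,0],[0,0,0.74]],[[0.025,0.21,0],[0,0,0.74]],[[0.025,0.21,0],[0,0,0.74]]]' >/dev/null; python3 -c "
from h import *
plan(*jw(.021,.08),.155,80.2)"
```

```text
at [ 0.4878 -0.1789  0.1493] tool x yaw 125.69 F [-0.2 -0.8 -1.6] grip 79.6 open 0.0208 t 5.95
shift [ 0.1462  0.1294 -0.0048] turn [-0.0053 -0.0064  0.7939]
```

```bash
python3 -m jog '[[[0.146,0.13,0],[0,0,0.794]],[[0.146,0.13,0],[0,0,0.794]],[[0.146,0.13,0],[0,0,0.794]],[[0.146,0.13,0],[0,0,0.794]],[[0.146,0.13,0],[0,0,0.794]]]' >/dev/null;python3 -m jog '[[[0,0,0],[0,0,0.0]],[[0,0,0],[0,0,0.0]],[[0,0,0],[0,0,0.0]]]' >/dev/null; python3 -c "
from h import *
plan(*jw(.021,.08),.10,80.2)"
```

```text
at [0.509  0.0099 0.1521] tool x yaw 86.54 F [ 0.2 -0.7 -2.9] grip 79.6 open 0.021 t 6.75
shift [ 0.0054 -0.0015  0.0521] turn [-0.0028  0.0004  0.1107]
```

```bash
python3 -m jog '[[[0.0054,-0.0015,0.025],[-0.002,0,0.11]],[[0.0054,-0.0015,0.05],[-0.002,0,0.11]],[[0.0054,-0.0015,0.05],[-0.002,0,0.11]],[[0.0054,-0.0015,0.05],[-0.002,0,0.11]]]' >/dev/null; python3 - <<'E'
from h import *
inj()
i=img("wrist"); cv2.imwrite("pics/top4.png",top(i,0.42,0.66,-0.16,0.13,0.03,2500))
plan(*jw(.021,.08),.053,80.2)
E
```

```text
in jig 0.0217 0.0801 0.0733
at [0.5093 0.0154 0.1045] tool x yaw 80.18 F [ 0.2  0.6 -2. ] grip 79.5 open 0.021 t 7.2
shift [-0.0003 -0.0018  0.0515] turn [ 0.003  -0.0001 -0.0004]
```

View pics/top4.png

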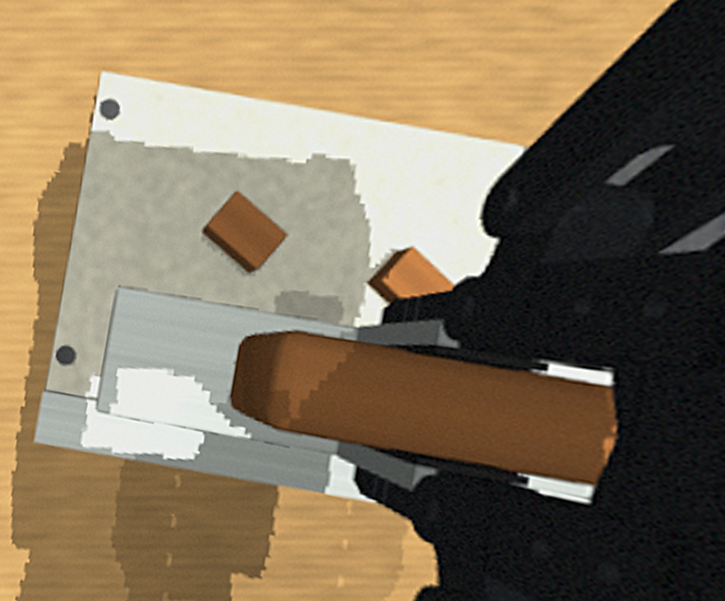

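The view shows the scraper held parallel to the jig, with its front edge from (118,286) to (355,326). The offcuts at (245,230) and (410,275) lie ahead of it. I'll lower it now.

```bash
python3 -m jog '[[[0,-0.001,0.025],[0.003,0,0]],[[0,-0.001,0.046],[0.003,0,0]],[[0,-0.001,0.05],[0.003,0,0]],[[0,-0.001,0.052],[0.003,0,0]],[[0,-0.001,0.053],[0.003,0,0]]]'; python3 -c "
from h import *
inj()
plan(*jw(.021,.08),.0515,80.2)"
```

```text
t: 7.7
tool_pos: [0.5093, 0.0161, 0.0523]
tool_rot: [2.402, 2.023, 0.002]
contact_force: [-0.4, -0.4, -2.3]
opening: 0.0211
grip_force: 79.6
in jig 0.0224 0.081 0.0223
at [0.5093 0.0161 0.0523] tool x yaw 80.21 F [-0.4 -0.4 -2.3] grip 79.6 open 0.0211 t 7.7
shift [-0.001  -0.0014  0.0008] turn [ 0.0018 -0.0003  0.0001]
```

```bash
python3 -m jog '[[[0,0,0.001],[0,0,0]],[[0,0.004,0.0015],[0,0,0]],[[0,0.010,0.0015],[0,0,0]],[[0,0.018,0.0015],[0,0,0]],[[0,0.026,0.0015],[0,0,0]]]'; python3 -m jog '[[[0,0.01,0],[0,0,0]],[[0,0.02,0],[0,0,0]],[[0,0.03,0],[0,0,0]],[[0,0.04,0],[0,0,0]],[[0,0.05,0],[0,0,0]]]'; python3 -m jog '[[[0,0.01,0],[0,0,0]],[[0,0.02,0],[0,0,0]],[[0,0.03,0],[0,0,0]],[[0,0.03,0],[0,0,0]],[[0,0.03,0],[0,0,0]]]'; python3 - <<'E'
from h import *
inj()
i=img("wrist"); cv2.imwrite("pics/top5.png",np.hstack([top(i,0.42,0.76,-0.16,0.13,0.03,1400),cv2.resize(img("scene")["image"][165:265,265:385],(0,0),fx=3.3,fy=3.3)[:476][:, :394] if 0 else top(img("scene"),0.42,0.76,-0.16,0.13,0.0,1400)]))
E
```

```text
t: 8.2
tool_pos: [0.5348, 0.0119, 0.0515]
tool_rot: [2.403, 2.024, 0.001]
contact_force: [-4.2, 0.4, 7.0]
opening: 0.021
grip_force: 80.9
t: 8.7
tool_pos: [0.5842, 0.0034, 0.0515]
tool_rot: [2.403, 2.024, 0.001]
contact_force: [-5.4, 0.5, 7.1]
opening: 0.0206
grip_force: 80.8
t: 9.2
tool_pos: [0.6151, -0.0021, 0.0515]
tool_rot: [2.4, 2.021, 0.006]
contact_force: [1.8, -1.3, 4.5]
opening: 0.0208
grip_force: 80.6
in jig 0.1298 0.0811 0.0215
```

View pics/top5.png

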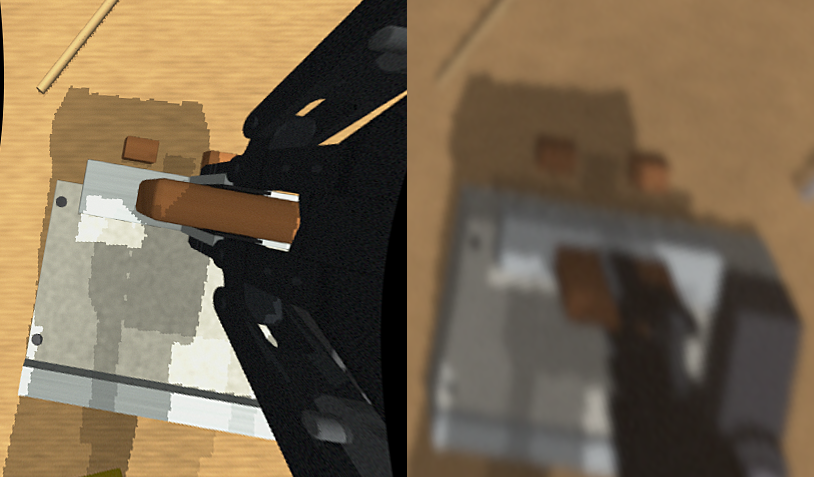

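Both offcuts lie on the bench beyond the far edge, at (555,153) and (650,172) in the right half, and the board is clear. Next the scraper goes back to its mat.

```bash
python3 -m jog '[[[0,0,-0.03],[0,0,0]],[[0,0,-0.07],[0,0,0]],[[0,0,-0.105],[0,0,0]],[[0,0,-0.105],[0,0,0]],[[0,0,-0.105],[0,0,0]]]'>/dev/null; python3 -c "
from h import *
plan(.4795,-.3919,.156,173.4)"
```

```text
at [ 0.6117 -0.0015  0.1535] tool x yaw 80.22 F [ 0.4  0.4 -2.7] grip 79.8 open 0.021 t 9.8
shift [-0.4071 -0.0639 -0.0024] turn [-1.5000e-03 -1.8000e-03 -1.6264e+00]
```

```bash
python3 -m jog '[[[-0.2,-0.06,0],[0,0,-0.74]],[[-0.2,-0.06,0],[0,0,-0.74]],[[-0.2,-0.06,0],[0,0,-0.74]],[[-0.2,-0.06,0],[0,0,-0.74]],[[-0.2,-0.06,0],[0,0,-0.74]]]'>/dev/null; python3 -c "
from h import *
plan(.4795,-.3919,.156,173.4)"
```

```text
at [ 0.5155 -0.1901  0.1501] tool x yaw 121.12 F [ 1.1 -0.2 -2.7] grip 79.7 open 0.0206 t 10.3
shift [-0.1541 -0.1351 -0.0061] turn [-0.0019 -0.008  -0.9124]
```

```bash
python3 -m jog '[[[-0.15,-0.13,-0.004],[0,0,-0.72]],[[-0.15,-0.13,-0.004],[0,0,-0.72]],[[-0.15,-0.13,-0.004],[0,0,-0.72]],[[-0.15,-0.13,-0.004],[0,0,-0.72]],[[-0.15,-0.13,-0.004],[0,0,-0.72]]]'>/dev/null; python3 -m jog '[[[0,0,0],[0,0,0]],[[0,0,0],[0,0,0]]]' >/dev/null; python3 -c "
from h import *
plan(.4795,-.3919,.09,173.4)"
```

```text
at [ 0.4837 -0.3824  0.155 ] tool x yaw 162.02 F [ 0.5  0.5 -2.5] grip 79.8 open 0.021 t 11.0
shift [ 0.0008 -0.0105  0.065 ] turn [ 0.0033 -0.0054 -0.1987]
```

```bash
python3 -m jog '[[[0.001,-0.01,0.065],[0,-0.005,-0.199]],[[0.001,-0.01,0.065],[0,-0.005,-0.199]],[[0.001,-0.01,0.065],[0,-0.005,-0.199]],[[0.001,-0.01,0.065],[0,-0.005,-0.199]]]'>/dev/null; python3 -c "
from h import *
plan(.4795,-.3919,.026,173.4)"
```

```text
at [ 0.4811 -0.3919  0.0927] tool x yaw 173.53 F [ 0.5  0.5 -2.2] grip 79.7 open 0.021 t 11.4
shift [ 0.0018 -0.0002  0.0667] turn [0.0006 0.0032 0.0023]
```

```bash
python3 -m jog '[[[0.002,0,0.03],[0,0.002,0]],[[0.002,0,0.055],[0,0.002,0]],[[0.002,0,0.063],[0,0.002,0]],[[0.002,0,0.066],[0,0.002,0]],[[0.002,0,0.067],[0,0.002,0]]]'; python3 -m jog '[[[0,0,0],[0,0,0]],[[0,0,0],[0,0,0]]]'
```

```text
t: 11.9
tool_pos: [0.4802, -0.3938, 0.0278]
tool_rot: [0.176, 3.133, -0.004]
contact_force: [-0.3, -0.2, -2.5]
opening: 0.0211
grip_force: 79.9
t: 12.1
tool_pos: [0.48, -0.3939, 0.0277]
tool_rot: [0.176, 3.133, -0.004]
contact_force: [-0.5, -0.0, -1.6]
opening: 0.0205
grip_force: 79.9
```

```bash
python3 -m jog '[[[0,0,0.002],[0,0,0]],[[0,0,0.003],[0,0,0]],[[0,0,0.0035],[0,0,0]],[[0,0,0.0035],[0,0,0]]]'; python3 -m jog '[[[0,0,0],[0,0,0]],[[0,0,0],[0,0,0]],[[0,0,0],[0,0,0]],[[0,0,0],[0,0,0]]]' 1;  python3 -m jog '[[[0,0,-0.03],[0,0,0]],[[0,0,-0.08],[0,0,0]],[[0,0,-0.13],[0,0,0]],[[0,0,-0.18],[0,0,0]],[[0,0,-0.23],[0,0,0]]]'; python3 - <<'E'
from h import *
i=img("wrist"); t=top(i,0.36,0.63,-0.5,-0.2,0.003,2000); cv2.imwrite("pics/top6.png",t)
s=img("scene"); cv2.imwrite("pics/top7.png",top(s,0.3,0.75,-0.45,0.3,0.02,1000))
plan(.495,.178,.25,-5.8+180)
E
```

```text
t: 12.5
tool_pos: [0.4796, -0.3937, 0.0245]
tool_rot: [0.176, 3.134, -0.002]
contact_force: [-2.6, 2.5, 6.2]
opening: 0.0211
grip_force: 81.2
t: 12.9
tool_pos: [0.4791, -0.3931, 0.0224]
tool_rot: [0.176, 3.135, -0.001]
contact_force: [0.3, -0.1, 0.6]
opening: 0.0775
grip_force: 0.0
t: 13.4
tool_pos: [0.4784, -0.3927, 0.2545]
tool_rot: [0.176, 3.135, -0.001]
contact_force: [0.9, -0.1, 0.4]
opening: 0.0854
grip_force: 0.0
at [ 0.4816 -0.3959  0.2633] tool x yaw 173.6 F [ 0.5 -0.5  1.4] grip 0.0 open 0.0858 t 13.5
shift [0.0509 0.572  0.0062] turn [-0.0112  0.0149 -0.0106]
```

View pics/top7.png

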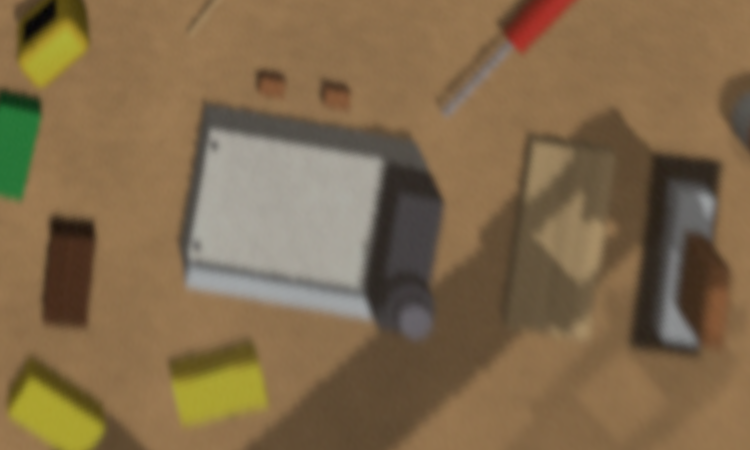

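The board is clear and the scraper stands on its mat. The rail has been knocked aside and is now at about (69,275), near x 0.48, y 0.23. I'll measure it again from above.

```bash
python3 -m jog '[[[0.02,0.25,0],[0,0,0]],[[0.02,0.25,0],[0,0,0]],[[0.02,0.25,0],[0,0,0]],[[0.02,0.25,0],[0,0,0]],[[0.02,0.25,0],[0,0,0]]]'>/dev/null; python3 -m jog '[[[0.04,0.25,0],[0,0,0]],[[0.04,0.25,0],[0,0,0]],[[0.04,0.25,0],[0,0,0]],[[0.04,0.25,0],[0,0,0]],[[0.04,0.25,0],[0,0,0]]]'>/dev/null;python3 -m jog '[[[0.0,0.12,0],[0,0,0]],[[0.0,0.12,0],[0,0,0]],[[0.0,0.12,0],[0,0,0]],[[0.0,0.12,0],[0,0,0]],[[0.0,0.12,0],[0,0,0]]]'>/dev/null; python3 - <<'E'
from h import *
plan(.48,.23,.26,-5.8+180)
i=img("wrist"); np.save("w3.npy",i,allow_pickle=True); cv2.imwrite("pics/top8.png",top(i,0.36,0.63,0.05,0.35,0.02,2000))
E
```

```text
at [0.4882 0.2257 0.2518] tool x yaw 173.63 F [ 0.1 -0.1  1.2] grip 0.0 open 0.0857 t 15.0
shift [ 0.0087  0.0033 -0.0082] turn [-0.0012  0.0014 -0.0099]
```

View pics/top8.png

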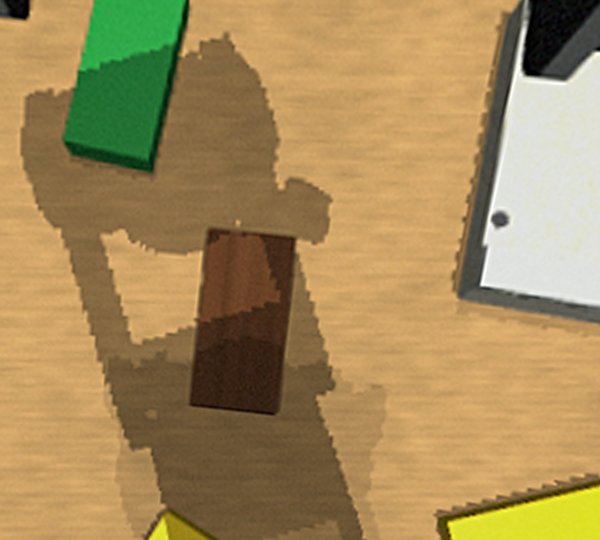

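The view shows the dark rail, about 45 x 89 mm and so the short one, with corners (207,228), (297,237), (277,415) and (190,405). The green block at (110,80) and the yellow ones along the bottom edge are the wrong colour. The space on both sides for the fingers is free.

```bash
python3 - <<'E'
from h import *
i=np.load("w3.npy",allow_pickle=True).item()
r=fit(i,un(i,[(207,228),(297,237),(277,415),(190,405)],.63,.35,.02,2000),[(.045,.0225,.02),(.045,-.0225,.02),(-.045,-.0225,.02),(-.045,.0225,.02)],[.47,.23,-.1])
plan(r[0],r[1],.09,180+np.degrees(r[2]))
E
```

```text
pose [0.4694 0.2286] yaw deg -5.99 err px [0.4 0.2 0.5 0.7]
at [0.4884 0.2251 0.2519] tool x yaw 173.56 F [-0.1 -1.2  1.1] grip 0.0 open 0.0856 t 15.05
shift [0.0195 0.0015 0.1619] turn [-0.001   0.0016 -0.0078]
```

```bash
python3 -m jog '[[[0.0195,0.0015,0.05],[-0.001,0.0015,-0.008]],[[0.0195,0.0015,0.1],[-0.001,0.0015,-0.008]],[[0.0195,0.0015,0.15],[-0.001,0.0015,-0.008]],[[0.0195,0.0015,0.165],[-0.001,0.0015,-0.008]],[[0.0195,0.0015,0.165],[-0.001,0.0015,-0.008]]]' 1 60 >/dev/null; python3 -c "
from h import *
plan(.4694,.2286,.0075,174)"
```

```text
at [0.4666 0.2269 0.0829] tool x yaw 173.91 F [-1.  -0.4  0. ] grip 0.0 open 0.0851 t 15.55
shift [-0.0031  0.0022  0.0754] turn [-0.0029 -0.007  -0.0015]
```

```bash
python3 -m jog '[[[-0.002,0.002,0.03],[-0.002,-0.003,0]],[[-0.002,0.002,0.06],[-0.002,-0.003,0]],[[-0.002,0.002,0.074],[-0.002,-0.003,0]],[[-0.002,0.002,0.074],[-0.002,-0.003,0]],[[-0.002,0.002,0.074],[-0.002,-0.003,0]]]'; python3 -m jog '[[[0,0,0],[0,0,0]],[[0,0,0],[0,0,0]],[[0,0,0],[0,0,0]],[[0,0,0],[0,0,0]],[[0,0,0],[0,0,0]]]'; python3 -c "
from h import *
plan(.4694,.2286,.0075,174)"
```

```text
t: 16.05
tool_pos: [0.4731, 0.2313, 0.0149]
tool_rot: [0.164, 3.131, 0.005]
contact_force: [0.1, 0.5, 0.4]
opening: 0.0852
grip_force: 0.0
t: 16.55
tool_pos: [0.4719, 0.2314, 0.0134]
tool_rot: [0.163, 3.133, 0.004]
contact_force: [-0.6, 0.3, 0.4]
opening: 0.0853
grip_force: 0.0
at [0.4719 0.2314 0.0134] tool x yaw 174.05 F [-0.6  0.3  0.4] grip 0.0 open 0.0853 t 16.55
shift [ 0.0022 -0.003   0.0059] turn [0.0028 0.0038 0.0009]
```

```bash
python3 -m jog '[[[0.002,-0.003,0.005],[0.003,0.003,0]],[[0.002,-0.003,0.005],[0.003,0.003,0]],[[0.002,-0.003,0.005],[0.003,0.003,0]]]' ; python3 -m jog '[[[0,0,0],[0,0,0]],[[0,0,0],[0,0,0]],[[0,0,0],[0,0,0]],[[0,0,0],[0,0,0]],[[0,0,0],[0,0,0]]]' 0 60; python3 -m jog '[[[0,0,0],[0,0,0]],[[0,0,0],[0,0,0]],[[0,0,0],[0,0,0]],[[0,0,0],[0,0,0]]]'
```

```text
t: 16.85
tool_pos: [0.4691, 0.2283, 0.0077]
tool_rot: [-0.163, -3.137, 0.001]
contact_force: [-0.4, -0.3, 0.9]
opening: 0.0854
grip_force: 0.0
t: 17.35
tool_pos: [0.47, 0.2287, 0.0087]
tool_rot: [0.163, 3.136, 0.0]
contact_force: [0.4, 1.1, 2.9]
opening: 0.0432
grip_force: 61.8
t: 17.75
tool_pos: [0.47, 0.2287, 0.0087]
tool_rot: [0.163, 3.136, 0.0]
contact_force: [0.6, 0.6, 4.9]
opening: 0.0432
grip_force: 62.1
```

```bash
python3 -m jog '[[[0,0,-0.04],[0,0,0]],[[0,0,-0.08],[0,0,0]],[[0,0,-0.12],[0,0,0.15]],[[0,0,-0.12],[0,0,0.3]],[[0,0,-0.12],[0,0,0.45]]]' ; python3 -c "
from h import *
plan(*jw(.034,.06),.13,80.2)"
```

```text
t: 18.25
tool_pos: [0.4698, 0.2286, 0.1293]
tool_rot: [0.868, 3.017, 0.001]
contact_force: [-0.4, 0.3, -0.9]
opening: 0.0431
grip_force: 61.6
at [0.4698 0.2286 0.1293] tool x yaw 147.9 F [-0.4  0.3 -0.9] grip 61.6 open 0.0431 t 18.25
shift [-0.1651 -0.1741 -0.0007] turn [2.0000e-03 7.0000e-04 1.1817e+00]
```

```bash
python3 -m jog '[[[-0.16,-0.17,0],[0,0,0.7]],[[-0.16,-0.17,0],[0,0,0.7]],[[-0.16,-0.17,0],[0,0,0.7]],[[-0.16,-0.17,0],[0,0,0.7]],[[-0.16,-0.17,0],[0,0,0.7]]]' >/dev/null; python3 -m jog '[[[0,0,0],[0,0,0.15]],[[0,0,0],[0,0,0.3]],[[0,0,0],[0,0,0.42]],[[0,0,0],[0,0,0.42]],[[0,0,0],[0,0,0.42]]]'; python3 -c "
from h import *
inj(); plan(*jw(.034,.06),.06,80.2)"
```

```text
t: 19.25
tool_pos: [0.5154, -0.0001, 0.1274]
tool_rot: [-2.33, -2.106, 0.002]
contact_force: [0.3, -0.8, -0.8]
opening: 0.0429
grip_force: 61.6
in jig 0.0312 0.0661 0.0974
at [ 5.154e-01 -1.000e-04  1.274e-01] tool x yaw 84.23 F [ 0.3 -0.8 -0.8] grip 61.6 open 0.0429 t 19.25
shift [-0.0063  0.0024  0.0674] turn [-0.0013  0.0003  0.0704]
```

```bash
python3 -m jog '[[[-0.005,0.002,0.03],[-0.001,0,0.07]],[[-0.005,0.002,0.055],[-0.001,0,0.07]],[[-0.005,0.002,0.067],[-0.001,0,0.07]],[[-0.005,0.002,0.067],[-0.001,0,0.07]],[[-0.005,0.002,0.067],[-0.001,0,0.07]]]'>/dev/null; python3 - <<'E'
from h import *
inj(); plan(*jw(.034,.06),.039,80.2)
i=img("wrist"); cv2.imwrite("pics/top9.png",top(i,0.42,0.64,-0.16,0.13,0.037,2700))
E
```

```text
in jig 0.0347 0.0614 0.0319
at [ 0.518  -0.0053  0.0619] tool x yaw 80.13 F [-1.   0.4 -0.8] grip 61.6 open 0.0436 t 19.75
shift [-0.0014 -0.0007  0.0229] turn [ 0.002   0.0003 -0.0012]
```

View pics/top9.png

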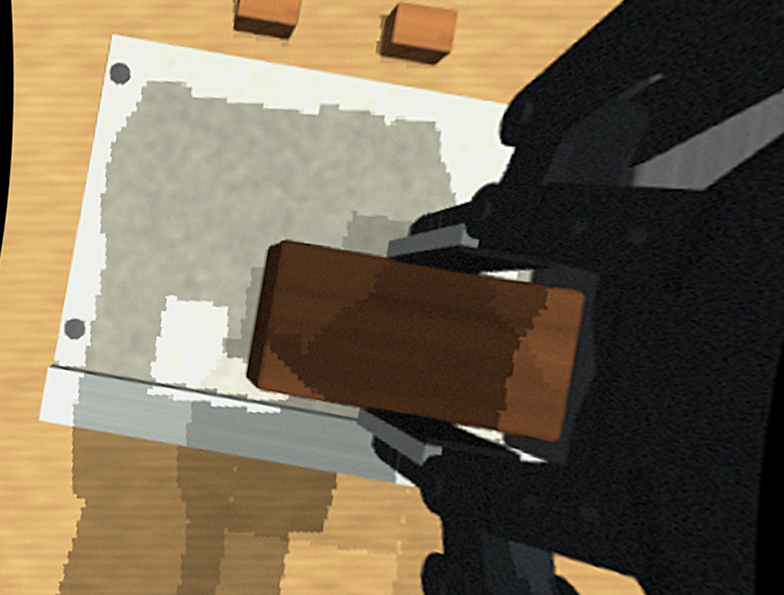

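The rail is held parallel to the fence, whose inner edge runs from (52,367) to (360,420), and clear of it. I'll set it down.

```bash
python3 -m jog '[[[0,0,0.014],[0.002,0,0]],[[0,0,0.020],[0.002,0,0]],[[0,0,0.022],[0.002,0,0]],[[0,0,0.0235],[0.002,0,0]],[[0,0,0.0235],[0.002,0,0]]]';  python3 -c "
from h import *
inj()"
```

```text
t: 20.3
tool_pos: [0.5179, -0.0054, 0.0387]
tool_rot: [-2.405, -2.021, 0.001]
contact_force: [-2.3, 0.3, 5.1]
opening: 0.0434
grip_force: 62.2
in jig 0.0346 0.0613 0.0087
```

```bash
python3 -m jog '[[[0,-0.002,-0.0005],[0,0,0]],[[0,-0.005,-0.0005],[0,0,0]],[[0,-0.008,-0.0005],[0,0,0]],[[0,-0.010,-0.0005],[0,0,0]],[[0,-0.010,-0.0005],[0,0,0]]]';  python3 -c "
from h import *
inj()"
```

```text
t: 20.8
tool_pos: [0.5079, -0.0037, 0.0387]
tool_rot: [2.405, 2.021, -0.0]
contact_force: [1.3, 1.1, 3.4]
opening: 0.043
grip_force: 61.9
in jig 0.0244 0.0612 0.0087
```

```bash
python3 -m jog '[[[0,-0.001,0],[0,0,0]],[[0,-0.002,0],[0,0,0]],[[0,-0.0025,0],[0,0,0]]]';  python3 -c "
from h import *
inj()"
```

```text
t: 21.1
tool_pos: [0.5069, -0.0035, 0.0388]
tool_rot: [2.403, 2.019, 0.004]
contact_force: [6.4, -0.9, -1.4]
opening: 0.0431
grip_force: 61.5
in jig 0.0234 0.0613 0.0088
```

```bash
python3 -m jog '[[[-0.003,0,0],[0,0,0]],[[-0.006,0,0],[0,0,0]],[[-0.009,0,0],[0,0,0]],[[-0.012,0,0],[0,0,0]],[[-0.013,0,0],[0,0,0]]]';  python3 -c "
from h import *
inj()"
```

```text
t: 21.6
tool_pos: [0.5047, -0.0158, 0.0389]
tool_rot: [2.405, 2.019, 0.005]
contact_force: [6.3, 1.7, 0.6]
opening: 0.0435
grip_force: 61.7
in jig 0.0234 0.0488 0.0089
```

```bash
python3 -m jog '[[[-0.001,-0.0005,0],[0,0,0]],[[-0.002,-0.0005,0],[0,0,0]],[[-0.003,-0.0005,0],[0,0,0]]]';  python3 -m jog '[[[-0.001,0,0],[0,0,0]],[[-0.002,0,0],[0,0,0]]]';python3 -c "
from h import *
inj()"
```

```text
t: 21.9
tool_pos: [0.5042, -0.0185, 0.0391]
tool_rot: [2.404, 2.019, 0.007]
contact_force: [7.3, 2.9, -1.3]
opening: 0.0434
grip_force: 61.7
t: 22.1
tool_pos: [0.5041, -0.0195, 0.0391]
tool_rot: [2.406, 2.019, 0.01]
contact_force: [7.3, 8.4, -0.8]
opening: 0.043
grip_force: 61.6
in jig 0.0234 0.045 0.0091
```

```bash
python3 -m jog '[[[-0.0005,-0.0005,0.0005],[0,0,0]],[[-0.0005,-0.0005,0.001],[0,0,0]]]';python3 -m jog '[[[0,0,0],[0,0,0]],[[0,0,0],[0,0,0]],[[0,0,0],[0,0,0]],[[0,0,0],[0,0,0]]]' 1;  python3 -m jog '[[[0,0,-0.04],[0,0,0]],[[0,0,-0.08],[0,0,0]],[[0,0,-0.1],[0,0,0]],[[0,0,-0.1],[0,0,0]]]' ; python3 - <<'E'
from h import *
inj()
i=img("wrist"); np.save("w4.npy",i,allow_pickle=True); cv2.imwrite("pics/top10.png",top(i,0.42,0.64,-0.16,0.13,0.05,2700))
plan(.504,-.088,.11,80.2)
E
```

```text
t: 22.3
tool_pos: [0.5041, -0.0195, 0.0389]
tool_rot: [2.405, 2.019, 0.012]
contact_force: [6.9, 8.6, 4.4]
opening: 0.0434
grip_force: 62.2
t: 22.7
tool_pos: [0.5003, -0.0213, 0.0366]
tool_rot: [-2.404, -2.02, 0.003]
contact_force: [0.6, -0.5, -0.4]
opening: 0.0853
grip_force: 0.0
t: 23.1
tool_pos: [0.5036, -0.0219, 0.1414]
tool_rot: [2.401, 2.017, 0.006]
contact_force: [0.2, -0.8, 0.7]
opening: 0.0854
grip_force: 0.0
in jig 0.0233 0.0426 0.1114
at [ 0.5021 -0.0216  0.1388] tool x yaw 80.07 F [-0.  -0.8 -0.2] grip 0.0 open 0.0853 t 23.15
shift [-0.0651  0.0132  0.0289] turn [ 0.0026  0.0004 -0.0023]
```

View pics/top10.png

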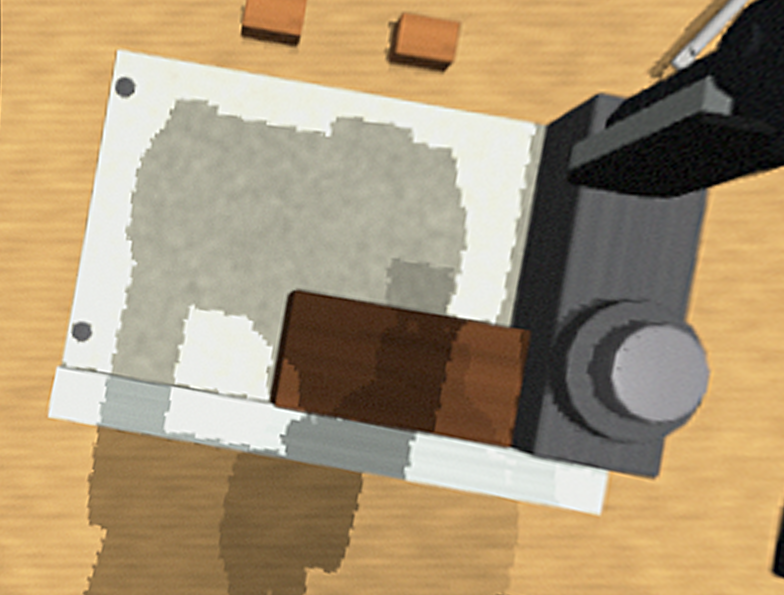

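The view shows the rail flush against the fence and the end stop, with its right end at (520,388) against the dark face and its long edges parallel to the fence within about 0.5°. The button is at (659,372).

```bash
python3 - <<'E'
from h import *
i=np.load("w4.npy",allow_pickle=True).item()
b=p2w(i,un(i,[(659,372)],.64,.13,.05,2700),.088)[0]; print(b)
plan(b[0],b[1],.115,80.2)
E
python3 -m jog '[[[-0.065,0.012,0],[0,0,0]],[[-0.065,0.012,0],[0,0,0]],[[-0.065,0.012,0.02],[0,0,0]],[[-0.065,0.012,0.02],[0,0,0]],[[-0.065,0.012,0.02],[0,0,0]]]' 0 40;  python3 -c "
from h import *
plan(.504,-.088,.082,80.2)"
```

```text
[ 0.50438088 -0.08670001  0.088     ]
at [ 0.5021 -0.0216  0.1388] tool x yaw 80.07 F [-0.  -0.8 -0.2] grip 0.0 open 0.0853 t 23.15
shift [-0.0637  0.0134  0.0239] turn [ 0.0026  0.0004 -0.0023]
t: 23.65
tool_pos: [0.5003, -0.0869, 0.1152]
tool_rot: [-2.402, -2.018, 0.005]
contact_force: [0.9, 0.3, 0.2]
opening: 0.0121
grip_force: 0.0
at [ 0.5003 -0.0869  0.1152] tool x yaw 80.08 F [0.9 0.3 0.2] grip 0.0 open 0.0121 t 23.65
shift [-0.0005  0.004   0.0332] turn [-0.005  -0.0004 -0.0021]
```

```bash
python3 -m jog '[[[0,0.003,0.015],[-0.003,0,0]],[[0,0.003,0.026],[-0.003,0,0]],[[0,0.003,0.031],[-0.003,0,0]],[[0,0.003,0.034],[-0.003,0,0]],[[0,0.003,0.034],[-0.003,0,0]]]'; python3 -m jog '[[[0,0,0.0005],[0,0,0]],[[0,0,0.001],[0,0,0]],[[0,0,0.001],[0,0,0]]]'
```

```text
t: 24.15
tool_pos: [0.5045, -0.0876, 0.0835]
tool_rot: [2.404, 2.021, 0.002]
contact_force: [-2.6, 1.7, 3.1]
opening: -0.0001
grip_force: 1.8
t: 24.45
tool_pos: [0.5051, -0.0879, 0.0829]
tool_rot: [2.403, 2.019, 0.003]
contact_force: [-1.8, 1.9, 4.6]
opening: -0.0002
grip_force: 1.9
```

```bash
python3 -m jog '[[[0,0,0.001],[0,0,0]],[[0,0,0.002],[0,0,0]],[[0,0,0.003],[0,0,0]],[[0,0,0.003],[0,0,0]]]'; python3 -m jog '[[[0,0,-0.02],[0,0,0]],[[0,0,-0.05],[0,0,0]],[[0,0,-0.06],[0,0,0]],[[0.06,-0.008,-0.06],[0,0,0]],[[0.06,-0.008,-0.06],[0,0,0]]]' 1; python3 - <<'E'
from h import *
p=jw(.0234,.045)
plan(*p,.09,80.2)
E
```

```text
t: 24.85
tool_pos: [0.5052, -0.088, 0.0809]
tool_rot: [2.404, 2.02, 0.003]
contact_force: [-5.1, 3.0, 12.2]
opening: 0.0004
grip_force: 6.0
t: 25.35
tool_pos: [0.5071, -0.0252, 0.1389]
tool_rot: [2.402, 2.022, 0.004]
contact_force: [-0.0, -0.6, -1.6]
opening: 0.0723
grip_force: 0.0
at [ 0.5071 -0.0252  0.1389] tool x yaw 80.17 F [-0.  -0.6 -1.6] grip 0.0 open 0.0723 t 25.35
shift [ 0.005  -0.0041  0.0489] turn [ 0.003  -0.0008 -0.0005]
```

```bash
python3 -m jog '[[[0.005,-0.004,0],[0.002,0,0]],[[0.005,-0.004,0.03],[0.002,0,0]],[[0.005,-0.004,0.07],[0.002,0,0]],[[0.005,-0.004,0.07],[0.002,0,0]],[[0.005,-0.004,0.07],[0.002,0,0]]]' 1 60; python3 -c "
from h import *
plan(.5041,-.0195,.0395,80.2)"
```

```text
t: 25.85
tool_pos: [0.5032, -0.0221, 0.0684]
tool_rot: [-2.405, -2.019, 0.003]
contact_force: [0.1, 0.4, 0.4]
opening: 0.0855
grip_force: 0.0
at [ 0.5032 -0.0221  0.0684] tool x yaw 80.05 F [0.1 0.4 0.4] grip 0.0 open 0.0855 t 25.85
shift [0.0028 0.0005 0.0289] turn [-0.0024  0.0005 -0.0026]
```

```bash
python3 -m jog '[[[0.002,0.001,0.015],[0,0,0]],[[0.002,0.001,0.028],[0,0,0]],[[0.002,0.001,0.028],[0,0,0]],[[0.002,0.001,0.028],[0,0,0]]]'; python3 -m jog '[[[0,0,0],[0,0,0]],[[0,0,0],[0,0,0]],[[0,0,0],[0,0,0]],[[0,0,0],[0,0,0]],[[0,0,0],[0,0,0]]]' 0 60; python3 -m jog '[[[0,0,0],[0,0,0]],[[0,0,0],[0,0,0]],[[0,0,-0.04],[0,0,0]],[[0,0,-0.08],[0,0,0]],[[0,0,-0.12],[0,0,0]]]'; python3 - <<'E'
from h import *
print(np.load("pal.npy"))
plan(.502,-.268,.16,172)
E
```

```text
t: 26.25
tool_pos: [0.5054, -0.02, 0.0411]
tool_rot: [2.405, 2.021, -0.0]
contact_force: [0.7, -0.4, 0.3]
opening: 0.0858
grip_force: 0.0
t: 26.75
tool_pos: [0.5064, -0.0202, 0.0423]
tool_rot: [2.404, 2.02, 0.002]
contact_force: [0.9, 0.2, 3.3]
opening: 0.0431
grip_force: 61.3
t: 27.25
tool_pos: [0.5044, -0.0198, 0.1613]
tool_rot: [-2.404, -2.02, 0.003]
contact_force: [0.8, -0.2, -1.0]
opening: 0.0424
grip_force: 60.8
[ 0.50095762 -0.26926546 -0.13775934]
at [ 0.5044 -0.0198  0.1613] tool x yaw 80.08 F [ 0.8 -0.2 -1. ] grip 60.8 open 0.0424 t 27.25
shift [-0.2449  0.0405  0.0013] turn [-1.9000e-03 -1.6000e-03 -1.6044e+00]
```

```bash
python3 -m jog '[[[-0.24,0.04,0],[0,0,-0.74]],[[-0.24,0.04,0],[0,0,-0.74]],[[-0.24,0.04,0],[0,0,-0.74]],[[-0.24,0.04,0],[0,0,-0.74]],[[-0.24,0.04,0],[0,0,-0.74]]]'>/dev/null; python3 -m jog '[[[0,0,0],[0,0,-0.73]],[[0,0,0],[0,0,-0.73]],[[0,0,0],[0,0,-0.73]],[[0,0,0],[0,0,-0.73]],[[0,0,0],[0,0,-0.73]]]'; python3 -c "
from h import *
plan(.502,-.268,.06,172)"
```

```text
t: 28.25
tool_pos: [0.5031, -0.2503, 0.1602]
tool_rot: [-0.494, -3.101, -0.001]
contact_force: [-0.0, -0.7, -1.1]
opening: 0.0424
grip_force: 60.9
at [ 0.5031 -0.2503  0.1602] tool x yaw 161.88 F [-0.  -0.7 -1.1] grip 60.9 open 0.0424 t 28.25
shift [-0.0046 -0.0172  0.1002] turn [ 0.0005 -0.0015 -0.1765]
```

```bash
python3 -m jog '[[[-0.0046,-0.017,0.03],[0,0,-0.176]],[[-0.0046,-0.017,0.07],[0,0,-0.176]],[[-0.0046,-0.017,0.1],[0,0,-0.176]],[[-0.0046,-0.017,0.1],[0,0,-0.176]],[[-0.0046,-0.017,0.1],[0,0,-0.176]]]'; python3 - <<'E'
from h import *
plan(.502,-.268,.024,172)
i=img("wrist"); cv2.imwrite("pics/top11.png",top(i,0.38,0.63,-0.36,-0.17,0.012,2300))
E
```

```text
t: 28.75
tool_pos: [0.5023, -0.2678, 0.0608]
tool_rot: [-0.228, -3.132, -0.001]
contact_force: [0.7, -0.5, 0.7]
opening: 0.0421
grip_force: 61.1
at [ 0.5023 -0.2678  0.0608] tool x yaw 171.66 F [ 0.7 -0.5  0.7] grip 61.1 open 0.0421 t 28.75
shift [ 0.0002 -0.0003  0.0368] turn [ 0.0007 -0.0014 -0.006 ]
```

View pics/top11.png

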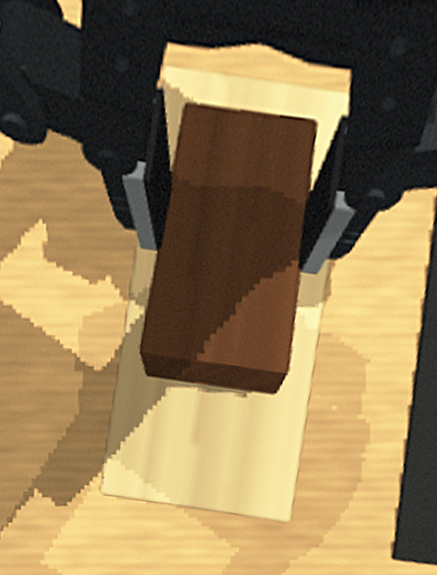

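The rail hangs centred over the stacking board and parallel to it: rail edges from (178,105) to (142,378), board edges from (165,60) to (103,492). I'll lower it.

```bash
python3 -m jog '[[[0,0,0.018],[0,0,-0.005]],[[0,0,0.029],[0,0,-0.005]],[[0,0,0.033],[0,0,-0.005]],[[0,0,0.036],[0,0,-0.005]],[[0,0,0.0365],[0,0,-0.005]]]'; python3 -m jog '[[[0,0,0],[0,0,0]]]'
```

```text
t: 29.3
tool_pos: [0.5045, -0.2699, 0.0285]
tool_rot: [0.22, 3.13, -0.005]
contact_force: [-4.5, 0.8, 11.8]
opening: 0.0422
grip_force: 64.3
t: 29.4
tool_pos: [0.5047, -0.2699, 0.0287]
tool_rot: [0.22, 3.13, -0.005]
contact_force: [-3.8, 0.1, 10.1]
opening: 0.0429
grip_force: 64.2
```

```bash
python3 -m jog '[[[0,0,-0.003],[0,0,0]],[[0,0,-0.003],[0,0,0]]]'; python3 -m jog '[[[0,0,0],[0,0,0]],[[0,0,0],[0,0,0]],[[0,0,0],[0,0,0]],[[0,0,0],[0,0,0]]]' 1;  python3 -m jog '[[[0,0,-0.03],[0,0,0]],[[0,0,-0.08],[0,0,0]],[[0,0,-0.13],[0,0,0]],[[0,0,-0.18],[0,0,0]],[[0,0,-0.22],[0,0,0]]]'; python3 - <<'E'
from h import *
import sys
i=img("wrist"); np.save("w5.npy",i,allow_pickle=True)
t=top(i,0.38,0.63,-0.46,-0.17,0.032,2000)
g=cv2.cvtColor(t,cv2.COLOR_BGR2HSV); 
m=((t[...,2]<150)&(t[...,2]>t[...,0]*1.35)&(t.max(2)<150)).astype(np.uint8)
n,l,s,c=cv2.connectedComponentsWithStats(m)
for k in np.argsort(-s[1:,4])[:4]+1:
    pts=np.argwhere(l==k)[:,::-1].astype(np.float32); r=cv2.minAreaRect(pts)
    print(s[k,4],"centre xy",.63-r[0][1]/2000,-.17-r[0][0]/2000,"size",np.array(r[1])/2000,r[2])
for z in("scene","side"):
    s_=img(z); 
    tt=top(s_,0.38,0.63,-0.46,-0.17,0.032,2000)
    m=((tt[...,2]>tt[...,0]*1.35)&(tt.max(2)<95)).astype(np.uint8)
    n,l,s,c=cv2.connectedComponentsWithStats(m); k=1+np.argmax(s[1:,4]); r=cv2.minAreaRect(np.argwhere(l==k)[:,::-1].astype(np.float32)); print(z,s[k,4],.63-r[0][1]/2000,-.17-r[0][0]/2000,np.array(r[1])/2000,r[2])
E
```

```text
t: 29.6
tool_pos: [0.5046, -0.2696, 0.0304]
tool_rot: [0.221, 3.129, -0.005]
contact_force: [0.9, -1.5, 2.7]
opening: 0.0423
grip_force: 63.3
t: 30.0
tool_pos: [0.5023, -0.2679, 0.0272]
tool_rot: [-0.221, -3.133, -0.001]
contact_force: [0.2, 0.2, -0.3]
opening: 0.0853
grip_force: 0.0
t: 30.5
tool_pos: [0.503, -0.2683, 0.2512]
tool_rot: [0.221, 3.131, -0.003]
contact_force: [0.4, -1.1, -0.7]
opening: 0.0852
grip_force: 0.0
27063 centre xy 0.5285 -0.20850000000000002 size [0.077 0.201] 0.0
19018 centre xy 0.5176188201904297 -0.2704053039550781 size [0.04734118 0.12568823] 8.79741096496582
7231 centre xy 0.4754384613037109 -0.38174234008789065 size [0.06635858 0.18636218] 7.125016689300537
1044 centre xy 0.6025 -0.45275 size [0.028  0.0145] 90.0
scene 23534 0.5166576843261719 -0.2574884643554688 [0.05959869 0.11591046] 7.125016689300537
side 18992 0.49943975830078124 -0.2750749206542969 [0.06489375 0.09656577] 10.505064010620117
```

```bash
python3 - <<'E'
from h import *
i=np.load("w5.npy",allow_pickle=True).item()
t=top(i,0.38,0.63,-0.36,-0.19,0.032,2000); h=cv2.cvtColor(t,cv2.COLOR_BGR2HSV)
H,S,V=[h[...,k] for k in range(3)]
a=lambda x,y:(int((.63-x)*2000),int((-.19-y)*2000))
for x in np.arange(.40,.62,.01): print(round(x,2),*[tuple(h[a(x,y)]) .__repr__().replace("np.uint8","") for y in (-.262,-.274)])
for hm in (9,10,11,12):
    m=cv2.morphologyEx(((H<=hm)&(V<150)&(S>80)).astype(np.uint8),cv2.MORPH_OPEN,np.ones((9,9)))
    n,l,s,c=cv2.connectedComponentsWithStats(m)
    if n<2: continue
    k=1+np.argmax(s[1:,4]); r=cv2.minAreaRect(np.argwhere(l==k)[:,::-1].astype(np.float32)); print(hm,s[k,4],.63-r[0][1]/2000,-.19-r[0][0]/2000,np.array(r[1])/2000,r[2])
E
```

```text
0.4 ((17), (128), (185)) ((17), (125), (191))
0.41 ((20), (107), (203)) ((20), (106), (205))
0.42 ((20), (106), (204)) ((20), (109), (198))
0.43 ((20), (103), (200)) ((19), (109), (197))
0.44 ((21), (104), (194)) ((21), (108), (201))
0.45 ((20), (108), (196)) ((19), (107), (205))
0.46 ((12), (158), (100)) ((13), (179), (94))
0.47 ((13), (164), (101)) ((10), (151), (98))
0.48 ((13), (167), (119)) ((11), (166), (114))
0.49 ((13), (169), (118)) ((13), (164), (112))
0.5 ((12), (155), (117)) ((13), (166), (117))
0.51 ((12), (151), (113)) ((10), (156), (113))
0.52 ((13), (159), (109)) ((13), (157), (117))
0.53 ((14), (148), (69)) ((14), (169), (74))
0.54 ((14), (165), (71)) ((11), (169), (74))
0.55 ((21), (106), (157)) ((19), (106), (147))
0.56 ((20), (104), (162)) ((20), (105), (146))
0.57 ((18), (107), (162)) ((21), (108), (142))
0.58 ((19), (104), (160)) ((20), (110), (153))
0.59 ((19), (115), (219)) ((17), (129), (218))
0.6 ((18), (126), (220)) ((18), (128), (216))
0.61 ((18), (125), (220)) ((18), (130), (220))
```

```bash
python3 - <<'E'
from h import *
i=np.load("w5.npy",allow_pickle=True).item()
for z in(.032,.012):
    t=top(i,0.38,0.63,-0.36,-0.19,z,2000); h=cv2.cvtColor(t,cv2.COLOR_BGR2HSV)
    H,S,V=[h[...,k] for k in range(3)]
    P=((H<=22)&(H>=13)&(S<120)&(V>120)) if z<.03 else ((H<=16)&(S>135)&(V<135))
    m=cv2.morphologyEx(P.astype(np.uint8),cv2.MORPH_OPEN,np.ones((9,9)))
    n,l,s,c=cv2.connectedComponentsWithStats(m); k=1+np.argmax(s[1:,4]); r=cv2.minAreaRect(np.argwhere(l==k)[:,::-1].astype(np.float32)); print(z,s[k,4]/4e6,.63-r[0][1]/2000,-.19-r[0][0]/2000,np.array(r[1])/2000,r[2])
m=np.load("mat.npy"); print(m)
# scraper check, wrist grip top (orange) at z=.055
t=top(i,0.38,0.63,-0.46,-0.32,.055,2000); h=cv2.cvtColor(t,cv2.COLOR_BGR2HSV)
P=((h[...,0]<=16)&(h[...,1]>120)).astype(np.uint8); P=cv2.morphologyEx(P,cv2.MORPH_OPEN,np.ones((9,9)))
n,l,s,c=cv2.connectedComponentsWithStats(P)
for k in range(1,n):
    r=cv2.minAreaRect(np.argwhere(l==k)[:,::-1].astype(np.float32)); print("grip?",.63-r[0][1]/2000,-.32-r[0][0]/2000,np.array(r[1])/2000,r[2])
E
```

```text
0.032 0.003946 0.5010362854003907 -0.2681658477783203 [0.04455193 0.09032587] 8.583621978759766
0.012 0.00839975 0.5027332000732422 -0.26820501708984373 [0.08559642 0.19095016] 8.583621978759766
[ 0.47949644 -0.39193947 -0.11459622]
grip? 0.595 -0.4475 [0.038 0.024] 90.0
grip? 0.47983363342285157 -0.388512451171875 [0.03133934 0.08098991] 6.674468517303467
```

The rail lies flat on the stacking board, about 2 mm from its middle and square to it. The scraper is on its mat within about 4 mm. Handing in.

```bash
python3 -c "
from station import job
print(job.finish_job())"
```

```text
the job is handed in; nothing more can be done
None
```

I handed the job in; the judge's verdict isn't shown. Both offcuts are swept off the board, the scraper is back on its mat, and the only rail present (the short one) was slid home, marked and stacked about 2 mm from the middle of the stacking board.

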